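# Clear the rejects, fill the biscuit lane, close it and start the wrapper

## Robot

A 6-joint arm with a two-finger parallel gripper is mounted at the origin on the work surface. World frame = base frame: x ahead of the robot, y to its left, z up, the work surface at z = 0. Lengths are in m, angles in rad, forces in N, time in s.
With the tool pointing down it reaches from about 0.275 to 0.75 m from the base axis. Payload 10.2 kg.
Tool frame: the origin (TCP) lies at the very end of the fingers, on their centre line; the grasp point (between the pads) lies manip.tcp_to_grasp behind it (manip.tcp_to_grasp is the distance from the TCP to the grasp point, in m); z points along the fingers, y is the line along which they close (so a half turn about z gives the same grasp; the last joint's range is limited). The gripper opens to 88 mm and grips with 3 to 60 N. Pads are 18 mm wide; open, the fingers measure 123 mm over their backs; the gripper's body (75 mm by 187 mm) begins 45 mm behind the grasp point.
Start: joints at [-1.497, 0.313, 1.498, -0, 1.331, -0.223], TCP at [0.154, -0.502, 0.239] pointing down, gripper open.
Joint ranges: [-2.94, 2.94], [-0.97, 2.17], [0.19, 2.56], [-1.23, 4.37], [0.02, 3.11], [-2.88, 2.88]. Speed limits (rad/s): [2.39, 2.39, 3.01, 3.14, 3.14, 3.14].

## Interface

Orientations are given as a unit quaternion [x, y, z, w].
In Python, from rig import manip gives the robot as it stands. The module is installed in compiled form; this text tells all that it offers.
- The arm moves only by the tool arm_command, never from a script. Its argument "motion" is a list of rows, each a list of 7 numbers: the shift along the tool's x, y, z as a fraction of full scale, then the turn, a rotation vector about the tool's x, y, z as a fraction of full scale, then the opening, from 0 (shut) to 1 (fully open). In form: [[tx, ty, tz, rx, ry, rz, jaw], ...]. A call has 1 to 10 rows; each row is the pose to reach, as a shift and turn from the pose commanded when the call began, along the tool's axes at that moment; what a row does not reach only later rows make up. Full scale, the value 1, is 25 cm for a shift and pi/2 rad for a turn. A row lasts 1/10 s, in which the tool goes at most 50 mm and 8.59 degrees, less where a joint would pass 70% of its speed; a pose out of reach is approached as far as the arm can. A call with a number of a shift or a turn outside -1 to 1 is refused whole. A call with a gripper value outside its range is refused whole. The fingers move at their own pace and stop on an object; "grip_force" is the grip in N (left out, the last holds). Time passes only in rows, so rows that repeat a pose let the fingers close. It gives the time, the measured TCP pose, the force, the opening and the grip force at its end, in the units of the state.
- manip.read_state(): the state, without advancing time (a new reading comes with each control period).
- manip.grab_frame(name): name is "scene" or "top" or "wrist"; returns the picture (384x512x3 uint8, blue, green, red); there is no depth.
- manip.get_calibration(name): a dict with "fovy" (degrees; the focal length in pixels is half the picture's height over the tangent of half this angle, whatever the lens; pixels are square), "cx", "cy" (the principal point, pixels), "pose" (4x4, takes a point from camera to world coordinates); the wrist camera has in their place "T_tool_cam" (4x4, takes a point from camera to tool coordinates, whose origin is the TCP and whose axes are the flange's). Camera axes: x right, y up, looking along -z (the intrinsics and any distortion apply to the point x, -y, -z); pixel columns grow to the right and rows downward; lengths in m; the calibration is good to about 2 mm. A picture is of the moment at which its call begins: read the wrist's pose just before it. get_calibration takes no time and is no camera call.
- manip.hand_in(): hands the job in; it is judged then, once.
Trained networks look in the newest picture that a camera, given by its name, has taken for a name from the list of things; names that differ only in an ending like _2 or _b are one class to them, and where a whole thing is asked for, a point or a joint stands for the part that bears it (a point fixed in the world has none). Each returns a list of dicts, best first, with "confidence" (0 to 1); they miss things now and then, are a little off and sometimes report something else, mostly with a low value. They report only what shows in the picture. A call takes as long as a camera call. They do not tell look-alikes from the thing itself.
- manip.boxes_of(camera, query): "centre" ([x, y, z] in m, in world coordinates, good to about 4 mm: the middle of the surface that is visible of it).
- manip.regions_of(camera, query): "region" (384x512 bool, what is visible of it).
The state is a dict: "t": time; "q": joint angles; "qvel": joint speeds; "joint_efforts": joint torques, N m; "position": TCP position; "ee_rot": TCP orientation; "force": force on the tool from outside, world axes, zero at the start; "ft_torque": the same for the moment, N m; "grip_width": finger opening in m; "grasp_force": force on a finger pad.
Only numpy, scipy, OpenCV 4.12 (cv2) and the standard library are available. Lean on these libraries where they do the work, as an engineer would, in place of code of your own. Each camera call takes 0.05 s, during which the arm holds its last target. There are 200 camera calls.

## Task

Load the wrapping line: lift the spoilt, topless alfajores out of the packed row in the loading lane and lay them in the reject tray, and set each loose alfajor from the white board flat into an empty gap of the row, one to a gap, without shifting or tipping the good ones already there. Then lay the end block in the lane's open mouth and slide it along the lane, past the spring catch, until it is fully home and the catch has clicked behind it; let go, and finally press the start button all the way down. Leave the cup alone.

Things in the scene. Friction and masses are not known exactly. Their poses are not given: they have to be found in the camera images.
- lane: fixed metal channel along its own y, from y = -285 mm (open mouth) to +252 mm (end wall); origin on the bench, on the centre line. Floor 4 mm thick; rail tops 11 mm above the bench. Biscuits: nine places 44 mm apart, y = +223 (place 0) to -129 mm (8), 45 mm wide inside, 55 over the rails. Mouth, y below -152 mm: 53 mm wide inside; there two cheeks, 22 mm high, 66 mm overall, stop the block
- row_0: alfajor, a rigid chocolate-coated round biscuit sandwich lying flat, 42 mm across, 30 mm high, edges chamfered 3 mm, 45 g; origin at the centre of its underside, z up. Already packed in the lane at place 0; loose, held only by the lane and its neighbours
- row_2: alfajor, a rigid chocolate-coated round biscuit sandwich lying flat, 42 mm across, 30 mm high, edges chamfered 3 mm, 45 g; origin at the centre of its underside, z up. Already packed in the lane at place 2; loose, held only by the lane and its neighbours
- row_4: alfajor, a rigid chocolate-coated round biscuit sandwich lying flat, 42 mm across, 30 mm high, edges chamfered 3 mm, 45 g; origin at the centre of its underside, z up. Already packed in the lane at place 4; loose, held only by the lane and its neighbours
- row_6: alfajor, a rigid chocolate-coated round biscuit sandwich lying flat, 42 mm across, 30 mm high, edges chamfered 3 mm, 45 g; origin at the centre of its underside, z up. Already packed in the lane at place 6; loose, held only by the lane and its neighbours
- row_8: alfajor, a rigid chocolate-coated round biscuit sandwich lying flat, 42 mm across, 30 mm high, edges chamfered 3 mm, 45 g; origin at the centre of its underside, z up. Already packed in the lane at place 8; loose, held only by the lane and its neighbours
- reject_1: spoilt alfajor, its top biscuit missing: only 20 mm high with bare filling on top, 42 mm across, rigid, 30 g; origin at the centre of its underside. If present, it starts in the lane at place 1, between taller neighbours, and belongs in the reject tray
- reject_3: spoilt alfajor, its top biscuit missing: only 20 mm high with bare filling on top, 42 mm across, rigid, 30 g; origin at the centre of its underside. If present, it starts in the lane at place 3, between taller neighbours, and belongs in the reject tray
- reject_5: spoilt alfajor, its top biscuit missing: only 20 mm high with bare filling on top, 42 mm across, rigid, 30 g; origin at the centre of its underside. If present, it starts in the lane at place 5, between taller neighbours, and belongs in the reject tray
- reject_7: spoilt alfajor, its top biscuit missing: only 20 mm high with bare filling on top, 42 mm across, rigid, 30 g; origin at the centre of its underside. If present, it starts in the lane at place 7, between taller neighbours, and belongs in the reject tray
- loose_a: alfajor, a rigid chocolate-coated round biscuit sandwich lying flat, 42 mm across, 30 mm high, edges chamfered 3 mm, 45 g; origin at the centre of its underside, z up. If present, waits to be loaded; it lies somewhere on the white board (170 x 600 mm, top 4 mm above the bench) beyond the lane
- loose_b: alfajor, a rigid chocolate-coated round biscuit sandwich lying flat, 42 mm across, 30 mm high, edges chamfered 3 mm, 45 g; origin at the centre of its underside, z up. If present, waits to be loaded; it lies somewhere on the white board (170 x 600 mm, top 4 mm above the bench) beyond the lane
- loose_c: alfajor, a rigid chocolate-coated round biscuit sandwich lying flat, 42 mm across, 30 mm high, edges chamfered 3 mm, 45 g; origin at the centre of its underside, z up. If present, waits to be loaded; it lies somewhere on the white board (170 x 600 mm, top 4 mm above the bench) beyond the lane
- gap_1 (a point): place 1 of the lane, a point on the lane's floor (4 mm above the bench). Empty, or taken by reject_1 if that is present; once empty, the gap between the neighbours is about 46 mm for a 42 mm piece
- gap_3 (a point): place 3 of the lane, a point on the lane's floor (4 mm above the bench). Empty, or taken by reject_3 if that is present; once empty, the gap between the neighbours is about 46 mm for a 42 mm piece
- gap_5 (a point): place 5 of the lane, a point on the lane's floor (4 mm above the bench). Empty, or taken by reject_5 if that is present; once empty, the gap between the neighbours is about 46 mm for a 42 mm piece
- gap_7 (a point): place 7 of the lane, a point on the lane's floor (4 mm above the bench). Empty, or taken by reject_7 if that is present; once empty, the gap between the neighbours is about 46 mm for a 42 mm piece
- end_block: loose grey plastic block on the board: base 50 (x) x 44 (y, sliding direction) x 30 mm high, grip tab on top 14 (x) x 36 (y), 30 to 60 mm above the underside; 120 g; the same turned half round. Origin: centre of underside. Centred at lane y = -262 mm it lies in the mouth just short of the catch; home against the cheeks, at lane y = -174 mm
- catch (a joint): angle (rad) of the spring catch, a 40 mm steel leaf, 12 to 24 mm above the bench on the lane's +x side, hinged at lane y = -240 mm, slanting into the channel, tip at y = -202 mm: 0 at rest, grows to 0.1 to 0.15 as the block presses it outwards, springs back behind the block's rear edge. Takes a few N to pass; then holds the block from sliding back, with about 5 mm of play
- start (a joint): travel (m) of the green start push button on the grey control box: 0 up, 0.006 fully down; spring, 4 N fully down
- start_top (a point): centre of the button's top face, on a fixed grey control box (110 x 100 x 50 mm) left of the lane; the button, 30 mm across, is pressed straight down
- cup: empty clear plastic cup, 66 mm across the rim, 70 mm high, standing among the loose pieces; not to be disturbed. Origin at the centre of its underside
- tray: fixed steel reject tray right of the lane, open box 120 (x) x 160 (y) x 30 mm high, walls and floor 4 mm, empty at the start. Origin at the centre of its underside
There are look-alikes about, which are no part of the job. What is shaped like the part that bears start but blue is not meant.

How it is judged:
By the outcome, as a careful person would: the job done as asked, in the order asked, and still so for the second after the job is handed in, with the robot touching nothing.
Of reject_1, reject_3, reject_5, reject_7 only 1 to 2 are there at a start; the rules pass over those that are not, and their reading is None.
Of loose_a, loose_b, loose_c only 2 to 3 are there at a start; the rules pass over those that are not, and their reading is None.
At some moment in a run one of loose_a, loose_b, loose_c, end_block may be knocked a few centimetres aside while the robot is not near it.
It also fails if it takes over 210 s, if anything falls off the work surface, if the arm or the gripper's body presses on something with over 40 N, if the wrist force passes 120 N, or if a joint passes its speed limit or range.

## Working session

There is one attempt and no reset: what is moved stays moved. The work goes in short steps, Python scripts to look and compute and a tool call to move; the robot and the scene stay as the last step left them, time stands still between calls to the robot, and variables do not carry over. Pictures are saved under pics/ and viewed, at most 14 in all, crops included, and the job is handed in when it is done.

Besides the shell and the picture viewer there is one more tool, called after "Emit:" as name([rows], argument=value, ...), one row to a line, values as JSON. arm_command: Moves the arm, as the interface text tells. Shift numbers are shares of 25 cm and turn numbers shares of pi/2 rad, none past 1 either way. Its arguments: {"type":"object","properties":{"motion":{"type":"array","items":{"type":"array","items":{"type":"number","minimum":-1,"maximum":1}}},"grip_force":{"type":"number"}},"required":["motion"]}

```bash
mkdir -p pics; python3 - <<'E'
from rig import manip
import cv2,numpy as np
s=manip.read_state();print({k:np.round(v,3).tolist() for k,v in s.items()});print(manip.tcp_to_grasp)
for n in ("scene","top","wrist"):
    cv2.imwrite(f"pics/{n}0.png",manip.grab_frame(n))
    c=manip.get_calibration(n);print(n,{k:np.round(v,3).tolist() for k,v in c.items()})
for q in ["lane","row_0","reject_1","loose_a","end_block","start","cup","tray","catch"]:
    for cam in ("top","scene"):
        try: print(q,cam,[(np.round(d["centre"],3).tolist(),round(d["confidence"],2)) for d in manip.boxes_of(cam,q)])
        except Exception as e: print(q,cam,e)
E
```

```text
{'t': 0.0, 'q': [-1.497, 0.313, 1.498, -0.0, 1.331, -0.223], 'qvel': [-0.001, -0.0, 0.001, -0.001, 0.001, -0.001], 'joint_efforts': [-0.0, -40.221, -25.227, 0.069, 0.035, -0.0], 'position': [0.153, -0.502, 0.238], 'ee_rot': [0.989, 0.148, 0.0, -0.001], 'force': [0.159, 0.043, 0.347], 'ft_torque': [0.011, -0.004, -0.034], 'grasp_force': 0.0, 'grip_width': 0.088}
0.0187
scene {'fovy': 55.225, 'cx': 257.584, 'cy': 185.29, 'pose': [[-0.032, -0.606, 0.795, 1.219], [0.999, -0.038, 0.011, -0.034], [0.023, 0.794, 0.607, 0.617], [0.0, 0.0, 0.0, 1.0]]}
top {'fovy': 55.763, 'cx': 259.961, 'cy': 198.113, 'pose': [[-0.016, 0.999, -0.038, 0.461], [-1.0, -0.016, 0.005, -0.031], [0.005, 0.038, 0.999, 1.151], [0.0, 0.0, 0.0, 1.0]]}
wrist {'fovy': 71.726, 'cx': 254.223, 'cy': 188.894, 'T_tool_cam': [[0.001, 0.967, 0.256, 0.066], [1.0, -0.002, 0.0, -0.0], [0.001, 0.256, -0.967, -0.144], [0.0, 0.0, 0.0, 1.0]]}
lane top [([0.493, -0.02, 0.005], 0.57), ([0.503, 0.105, 0.02], 0.4)]
lane scene [([0.508, -0.044, 0.004], 0.68)]
row_0 top [([0.512, 0.152, 0.036], 0.56), ([0.519, 0.235, 0.032], 0.53), ([0.502, 
[... 510 characters left out ...]
]
loose_a scene [([0.658, 0.122, 0.029], 0.87), ([0.672, -0.218, 0.032], 0.76)]
end_block top [([0.616, -0.102, 0.03], 0.55)]
end_block scene [([0.629, 0.229, 0.051], 0.68), ([0.63, -0.106, 0.036], 0.64)]
start top [([0.351, 0.358, 0.072], 0.56), ([0.52, 0.402, 0.073], 0.54), ([0.642, 0.119, 0.035], 0.25)]
start scene [([0.528, 0.404, 0.07], 0.6), ([0.358, 0.354, 0.069], 0.56)]
cup top [([0.615, 0.243, 0.035], 0.73), ([0.613, -0.105, 0.033], 0.18)]
cup scene [([0.628, 0.227, 0.054], 0.63), ([0.659, 0.122, 0.03], 0.22)]
tray top [([0.498, -0.442, 0.002], 0.95), ([0.612, -0.103, 0.032], 0.62), ([0.489, -0.018, 0.002], 0.4)]
tray scene [([0.496, -0.444, 0.003], 0.9)]
catch top []
catch scene []
```

View pics/top0.png

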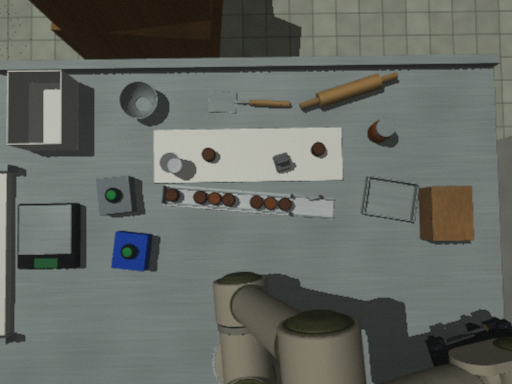

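View pics/scene0.png

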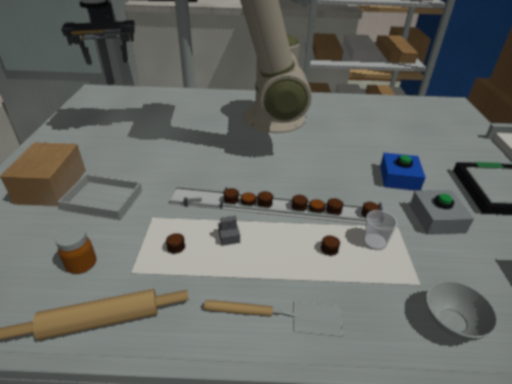

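Two loose pieces show in top (208,155) and (318,149); rejects sit at (214,198) and (270,203); the gaps are at places 1 and 5. Look-alikes:
- **Amber jar:** (380,131), could pass for a loose alfajor.
- **Blue box button:** (129,252). The wanted one is the grey box at (113,195).
- **Wooden block:** (446,213), could pass for the end block. The wanted one is grey at (282,160).

I'll go over the lane first for a close wrist view.

```bash
cat > h.py <<'E'
import sys,numpy as np,cv2
from scipy.spatial.transform import Rotation as R
from rig import manip
def plan(x,y,z,yaw=None):
    """shift/turn fractions to TCP x,y,z with tool-x heading yaw (deg), tool down"""
    s=manip.read_state(); r=R.from_quat(s["ee_rot"])
    d=r.inv().apply(np.array([x,y,z])-s["position"])
    X=r.apply([1,0,0]); cur=np.degrees(np.arctan2(X[1],X[0]))
    if yaw is None: yaw=cur
    a=np.radians(yaw); g=R.from_matrix(np.array([[np.cos(a),np.sin(a),0],[np.sin(a),-np.cos(a),0],[0,0,-1]]).T)
    t=(r.inv()*g).as_rotvec()
    print("plan",np.round(d/.25,4).tolist(),np.round(t/(np.pi/2),4).tolist(),"rows",int(np.ceil(max(np.linalg.norm(d)/.05,np.degrees(np.linalg.norm(t))/8.59))),"pos",np.round(s["position"],4),"yaw",round(cur,2),"w",round(s["grip_width"],4),"t",round(s["t"],2))
def wristcam():
    s=manip.read_state();c=manip.get_calibration("wrist")
    T=np.eye(4);T[:3,:3]=R.from_quat(s["ee_rot"]).as_matrix();T[:3,3]=s["position"]
    return T@c["T_tool_cam"],c
def cam(n):
    if n=="wrist": return wristcam()
    c=manip.get_calibration(n);return np.array(c["pose"]),c
def foc(c): return 192/np.tan(np.radians(c["fovy"])/2)
def p2w(P,c,u,v,z):
    f=foc(c);d=P[:3,:3]@np.array([(u-c["cx"])/f,-(v-c["cy"])/f,-1]);o=P[:3,3]
    return o+d*(z-o[2])/d[2]
def w2p(P,c,p):
    q=np.linalg.inv(P)@np.append(p,1);f=foc(c);return c["cx"]+f*q[0]/-q[2],c["cy"]-f*q[1]/-q[2]
E
python3 -c "
from h import *
plan(.33,-.25,.24,50);plan(.5,0,.24,84.3);print(manip.get_calibration('wrist').keys())"
```

```text
plan [0.9699, -0.7577, -0.0051] [0.0, -0.0, -0.3666] rows 7 pos [ 0.1535 -0.5021  0.2387] yaw 17.01 w 0.0884 t 1.05
plan [1.9126, -1.5151, -0.0051] [0.0, -0.0, -0.7477] rows 13 pos [ 0.1535 -0.5021  0.2387] yaw 17.01 w 0.0884 t 1.05
dict_keys(['fovy', 'cx', 'cy', 'T_tool_cam'])
```

Emit:
arm_command([
  [0.96, -0.76, 0, 0, 0, -0.37, 1],
  [0.96, -0.76, 0, 0, 0, -0.37, 1],
  [0.96, -0.76, 0, 0, 0, -0.37, 1],
  [0.96, -0.76, 0, 0, 0, -0.37, 1],
  [0.96, -0.76, 0, 0, 0, -0.37, 1],
  [0.96, -0.76, 0, 0, 0, -0.37, 1],
  [0.96, -0.76, 0, 0, 0, -0.37, 1],
  [0.96, -0.76, 0, 0, 0, -0.37, 1],
  [0.96, -0.76, 0, 0, 0, -0.37, 1],
])

```text
t: 1.95
position: [0.3271, -0.251, 0.2387]
ee_rot: [0.905, 0.425, -0.0, 0.0]
force: [-0.4, 0.3, -0.4]
grip_width: 0.088
grasp_force: 0.0
```

```bash
python3 -c "
from h import *
plan(.5,0,.24,84.3)"
```

```text
plan [1.2143, -0.11, -0.0054] [0.0, 0.0002, -0.3782] rows 7 pos [ 0.3271 -0.251   0.2387] yaw 50.27 w 0.088 t 1.95
```

Emit:
arm_command([
  [1, -0.09, 0.1, 0, 0, -0.378, 1],
  [1, -0.09, 0.1, 0, 0, -0.378, 1],
  [1, -0.09, 0.1, 0, 0, -0.378, 1],
  [1, -0.09, 0.1, 0, 0, -0.378, 1],
  [1, -0.09, 0.1, 0, 0, -0.378, 1],
  [1, -0.09, 0.1, 0, 0, -0.378, 1],
  [1, -0.09, 0.1, 0, 0, -0.378, 1],
  [1, -0.09, 0.1, 0, 0, -0.378, 1],
  [1, -0.09, 0.1, 0, 0, -0.378, 1],
])

```text
t: 2.85
position: [0.4695, -0.0452, 0.2139]
ee_rot: [0.742, 0.67, -0.0, 0.0]
force: [-0.5, -0.1, -0.6]
grip_width: 0.0883
grasp_force: 0.0
```

```bash
python3 - <<'E'
from h import *
plan(.5,0,.2,84.3)
P,c=cam("wrist");im=manip.grab_frame("wrist");cv2.imwrite("pics/w1.png",im);np.save("P1.npy",P)
for q in ["row_0","reject_1","loose_a","end_block","cup"]:
    b=manip.boxes_of("wrist",q)
    print(q,[(np.round(d["centre"],4).tolist(),round(d["confidence"],2),np.round(w2p(P,c,d["centre"])).tolist()) for d in b])
E
```

```text
plan [0.1922, 0.1031, 0.0556] [0.0001, 0.0001, -0.0016] rows 2 pos [ 0.4695 -0.0452  0.2139] yaw 84.16 w 0.0883 t 2.85
row_0 [([0.4898, -0.1056, 0.0337], 0.75, [274.0, 217.0]), ([0.4994, 0.0598, 0.0343], 0.73, [271.0, 81.0]), ([0.5061, 0.1341, 0.03], 0.72, [271.0, 7.0]), ([0.4906, -0.0199, 0.0322], 0.61, [269.0, 151.0])]
reject_1 [([0.4909, -0.0633, 0.0285], 0.92, [272.0, 185.0]), ([0.5093, 0.1059, 0.0238], 0.67, [276.0, 38.0])]
loose_a [([0.6323, 0.1097, 0.0352], 0.64, [390.0, 18.0]), ([0.4877, 0.0001, 0.0023], 0.26, [265.0, 133.0])]
end_block [([0.6119, -0.0988, 0.0377], 0.7, [370.0, 204.0])]
cup [([0.5014, 0.0642, 0.0302], 0.49, [272.0, 77.0])]
```

View pics/w1.png

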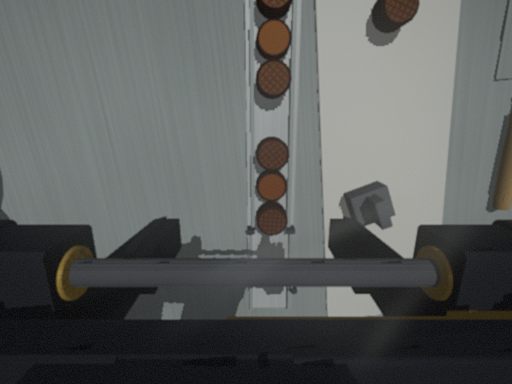

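The wrist crop shows rejects as lighter discs at (272,185) and (274,38). The good ones are waffled at (271,217), (271,152) and (272,78), and one loose piece is at (400,8). The grey end block is at (370,205).

```bash
cat >> h.py <<'E'
from scipy.optimize import least_squares
_a=np.linspace(0,2*np.pi,48,endpoint=False)
def cyl(x,y,z0,h):
    L=[(18,0),(21,3),(21,h-3),(18,h)] if h==30 else [(18,0),(21,3),(21,h)]
    return np.array([[x+r/1e3*np.cos(a),y+r/1e3*np.sin(a),z0+k/1e3] for r,k in L for a in _a])
def hullc(P,c,pts):
    uv=np.array([w2p(P,c,p) for p in pts],np.float32);m=cv2.moments(cv2.convexHull(uv))
    return np.array([m["m10"]/m["m00"],m["m01"]/m["m00"],m["m00"]])
def pieces(camn,q,h,z0=.004,P=None,minc=.3):
    if P is None: P,c=cam(camn)
    else: c=manip.get_calibration(camn)
    out=[]
    for d in manip.regions_of(camn,q):
        m=d["region"].astype(np.uint8)
        if d["confidence"]<minc or m.sum()<40: continue
        v,u=np.nonzero(m); edge=u.min()<2 or v.min()<2 or u.max()>509 or v.max()>381
        mc=np.array([u.mean(),v.mean()]); g=p2w(P,c,*mc,z0+h/1.5e3)
        for _ in range(4):
            k=hullc(P,c,cyl(g[0],g[1],z0,h)); g=g+p2w(P,c,*mc,z0+h/1e3)-p2w(P,c,*k[:2],z0+h/1e3)
        k=hullc(P,c,cyl(g[0],g[1],z0,h))
        out.append((g[:2],m.sum()/k[2],edge,d["confidence"],mc))
        print(camn,q,np.round(g[:2],4).tolist(),"area ratio %.2f"%(m.sum()/k[2]),"EDGE" if edge else "","conf %.2f"%d["confidence"],"px",np.round(mc,1).tolist())
    return out
E
python3 - <<'E'
from h import *
pieces("wrist","row_0",30);pieces("wrist","reject_1",20)
for n in("top","scene"):
    manip.grab_frame(n);pieces(n,"row_0",30);pieces(n,"reject_1",20);pieces(n,"loose_a",30)
E
```

```text
wrist row_0 [0.4947, -0.0221] area ratio 0.93  conf 0.96 px [272.3, 152.8]
wrist row_0 [0.5091, 0.1373] area ratio 0.33 EDGE conf 0.87 px [273.5, 7.6]
wrist row_0 [0.4863, -0.1091] area ratio 0.99  conf 0.77 px [271.1, 217.3]
wrist reject_1 [0.5067, 0.1082] area ratio 0.95  conf 0.69 px [273.1, 38.2]
wrist reject_1 [0.49, -0.0649] area ratio 0.90  conf 0.69 px [271.0, 184.9]
top row_0 [0.494, 0.0008] area ratio 10.49  conf 0.66 px [247.9, 201.5]
top row_0 [0.5197, 0.239] area ratio 0.79  conf 0.58 px [171.4, 194.5]
top row_0 [0.5096, 0.1521] area ratio 0.80  conf 0.43 px [199.3, 197.3]
top reject_1 [0.5043, 0.107] area ratio 0.94  conf 0.54 px [213.9, 198.8]
top loose_a [0.655, -0.2188] area ratio 0.98  conf 0.60 px [317.2, 149.1]
top loose_a [0.643, 0.1247] area ratio 0.95  conf 0.53 px [207.7, 154.6]
scene row_0 [0.5137, 0.1495] area ratio 0.86  conf 0.83 px [334.1, 206.8]
scene row_0 [0.5048, 0.0621] area ratio 0.96  conf 0.75 px [299.1, 203.2]
scene row_0 [0.4949, -0.0251] area ratio 0.97  conf 0.72 px [264.7, 199.4]
scene row_0 [0.4877, -0.113] area ratio 0.94  conf 0.57 px [230.6, 196.3]
scene row_0 [0.5128, 0.2364] area ratio 0.61  conf 0.47 px [368.8, 207.9]
scene reject_1 [0.4919, -0.0697] area ratio 0.92  conf 0.73 px [247.3, 199.1]
scene reject_1 [0.5105, 0.1063] area ratio 0.90  conf 0.49 px [316.6, 206.4]
scene loose_a [0.6589, -0.2196] area ratio 0.90  conf 0.92 px [175.4, 243.3]
scene loose_a [0.6462, 0.1215] area ratio 0.95  conf 0.83 px [329.5, 245.2]
```

```bash
python3 -c "
from h import *
plan(.490,-.065,.09,84.6)"
```

```text
plan [-0.078, 0.0887, 0.495] [0.0, 0.0, -0.003] rows 3 pos [ 0.4698 -0.0434  0.2137] yaw 84.33 w 0.0885 t 3.65
```

Emit:
arm_command([
  [-0.08, 0.09, 0.495, 0, 0, -0.003, 1],
  [-0.08, 0.09, 0.495, 0, 0, -0.003, 1],
  [-0.08, 0.09, 0.495, 0, 0, -0.003, 1],
  [-0.08, 0.09, 0.495, 0, 0, -0.003, 1],
  [-0.08, 0.09, 0.495, 0, 0, -0.003, 1],
  [-0.08, 0.09, 0.495, 0, 0, -0.003, 1],
  [-0.08, 0.09, 0.495, 0, 0, -0.003, 1],
])

```text
t: 4.35
position: [0.4908, -0.0656, 0.0916]
ee_rot: [0.74, 0.673, 0.001, 0.001]
force: [0.2, -0.1, 0.7]
grip_width: 0.0882
grasp_force: 0.0
```

```bash
cat >> h.py <<'E'
def look(q=("row_0","reject_1"),z0=.004,save=None):
    P,c=cam("wrist");im=manip.grab_frame("wrist")
    if save: cv2.imwrite("pics/"+save,im)
    return {n:pieces("wrist",n,20 if n[:2]=="re" else 30,z0,P) for n in q}
E
python3 - <<'E'
from h import *
look(save="w2.png");plan(.49,-.065,.0135,84.6)
E
```

```text
wrist row_0 [0.5025, 0.0608] area ratio 0.88 EDGE conf 0.81 px [253.6, 28.1]
wrist row_0 [0.4868, -0.104] area ratio 0.70  conf 0.67 px [253.3, 241.1]
wrist row_0 [0.4942, -0.0235] area ratio 0.96  conf 0.56 px [253.1, 149.5]
wrist reject_1 [0.49, -0.0661] area ratio 0.93  conf 0.65 px [252.9, 198.4]
plan [0.0021, -0.0027, 0.3092] [0.0009, 0.0002, 0.0001] rows 2 pos [ 0.4905 -0.0655  0.0908] yaw 84.6 w 0.0883 t 4.5
```

View pics/w2.png

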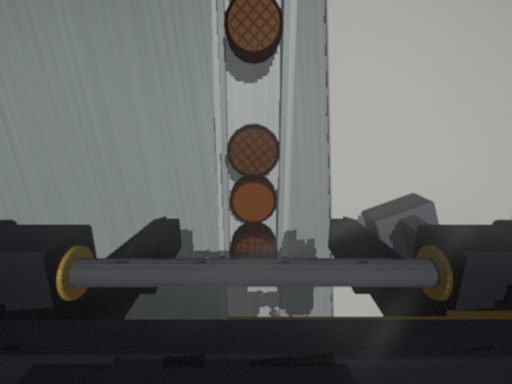

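Emit:
arm_command([
  [0, 0, 0.15, 0, 0, 0, 1],
  [0, 0, 0.25, 0, 0, 0, 1],
  [0, 0, 0.309, 0, 0, 0, 1],
  [0, 0, 0.309, 0, 0, 0, 1],
  [0, 0, 0.309, 0, 0, 0, 0.4],
  [0, 0, 0.309, 0, 0, 0, 0.4],
  [0, 0, 0.309, 0, 0, 0, 0.4],
  [0, 0, 0.309, 0, 0, 0, 0.4],
  [0, 0, 0.309, 0, 0, 0, 0.4],
  [0, 0, 0.309, 0, 0, 0, 0.4],
], grip_force=12)

```text
t: 5.5
position: [0.4903, -0.0656, 0.0129]
ee_rot: [0.74, 0.673, 0.0, 0.0]
force: [-0.5, -0.2, 0.3]
grip_width: 0.0423
grasp_force: 0.2
```

Lift, squeezing first.

Emit:
arm_command([
  [0, 0, 0, 0, 0, 0, 0],
  [0, 0, 0, 0, 0, 0, 0],
  [0, 0, 0, 0, 0, 0, 0],
  [0, 0, -0.08, 0, 0, 0, 0],
  [0, 0, -0.2, 0, 0, 0, 0],
  [0, 0, -0.4, 0, 0, 0, 0],
  [0, 0, -0.4, 0, 0, 0, 0],
  [0, 0, -0.4, 0, 0, 0, 0],
])

```text
t: 6.3
position: [0.4904, -0.0656, 0.1132]
ee_rot: [0.74, 0.673, 0.0, 0.001]
force: [0.4, -0.1, 0.2]
grip_width: 0.0415
grasp_force: 12.0
```

```bash
python3 - <<'E'
from h import *
print(manip.read_state()["grasp_force"],manip.read_state()["force"])
plan(.497,-.41,.11,84.6)
E
```

```text
11.999946284922771 [ 0.37497756 -0.07746316  0.20177895]
plan [-1.3689, 0.1559, 0.0134] [0.001, 0.0003, -0.0001] rows 7 pos [ 0.4904 -0.0656  0.1132] yaw 84.6 w 0.0415 t 6.3
```

Emit:
arm_command([
  [-0.7, 0.08, 0, 0, 0, 0, 0],
  [-0.7, 0.08, 0, 0, 0, 0, 0],
  [-0.7, 0.08, 0, 0, 0, 0, 0],
  [-0.7, 0.08, 0, 0, 0, 0, 0],
  [-0.7, 0.08, 0, 0, 0, 0, 0],
])

```text
t: 6.8
position: [0.4928, -0.2443, 0.1108]
ee_rot: [0.741, 0.672, -0.0, -0.001]
force: [0.3, 0.9, -0.3]
grip_width: 0.0413
grasp_force: 12.0
```

```bash
python3 - <<'E'
from h import *
P,c=cam("top");im=manip.grab_frame("top");cv2.imwrite("pics/t2.png",im)
for d in manip.regions_of("top","tray")[:1]:
    m=d["region"].astype(np.uint8);print(d["confidence"],m.sum())
    b=cv2.boxPoints(cv2.minAreaRect(cv2.findNonZero(m)))
    print([np.round(p2w(P,c,*p,.03),3).tolist() for p in b])
for n in ["row_0"]: pieces("top",n,30,P=P)
plan(.497,-.41,.11,84.6)
E
```

```text
0.78 1287
[[0.451, -0.345, 0.03], [0.57, -0.368, 0.03], [0.54, -0.532, 0.03], [0.422, -0.508, 0.03]]
top row_0 [0.51, 0.1519] area ratio 0.93  conf 0.70 px [199.4, 197.2]
top row_0 [0.5003, 0.0637] area ratio 0.98  conf 0.70 px [227.7, 199.8]
top row_0 [0.4904, -0.0239] area ratio 0.83  conf 0.53 px [255.9, 202.5]
top row_0 [0.4854, -0.1118] area ratio 0.82  conf 0.52 px [284.2, 203.7]
top row_0 [0.5181, 0.2385] area ratio 0.79  conf 0.47 px [171.5, 195.0]
plan [-0.6737, 0.0787, 0.0051] [-0.0013, -0.001, 0.0002] rows 4 pos [ 0.4932 -0.2405  0.1116] yaw 84.62 w 0.0412 t 6.95
```

Emit:
arm_command([
  [-0.66, 0.055, 0, 0, 0, 0.05, 0],
  [-0.66, 0.055, 0, 0, 0, 0.05, 0],
  [-0.66, 0.055, 0, 0, 0, 0.05, 0],
  [-0.66, 0.055, 0, 0, 0, 0.05, 0],
  [-0.66, 0.055, 0, 0, 0, 0.05, 0],
  [-0.66, 0.055, 0, 0, 0, 0.05, 0],
])

```text
t: 7.55
position: [0.4922, -0.4053, 0.1122]
ee_rot: [0.765, 0.644, 0.0, -0.001]
force: [0.8, 0.7, -0.1]
grip_width: 0.0413
grasp_force: 12.0
```

```bash
python3 - <<'E'
from h import *
plan(.502,-.406,.015,80)
E
```

```text
plan [0.0033, 0.0395, 0.3887] [-0.0007, -0.0008, 0.002] rows 2 pos [ 0.4922 -0.4053  0.1122] yaw 80.18 w 0.0413 t 7.55
```

Emit:
arm_command([
  [0, 0.04, 0.1, 0, 0, 0, 0],
  [0, 0.04, 0.25, 0, 0, 0, 0],
  [0, 0.04, 0.34, 0, 0, 0, 0],
  [0, 0.04, 0.385, 0, 0, 0, 0],
  [0, 0.04, 0.385, 0, 0, 0, 0],
  [0, 0.04, 0.385, 0, 0, 0, 0.65],
  [0, 0.04, 0.385, 0, 0, 0, 0.65],
  [0, 0.04, 0.385, 0, 0, 0, 0.65],
  [0, 0.04, 0.385, 0, 0, 0, 0.65],
  [0, 0.04, 0.2, 0, 0, 0, 0.65],
])

```text
t: 8.55
position: [0.4996, -0.4068, 0.058]
ee_rot: [0.766, 0.643, -0.0, -0.005]
force: [-0.3, 0.7, 1.1]
grip_width: 0.0574
grasp_force: 0.0
```

```bash
python3 - <<'E'
from h import *
plan(.5,-.25,.12,84.6)
E
```

```text
plan [0.6196, -0.1084, -0.2429] [-0.0051, -0.0046, -0.0502] rows 4 pos [ 0.4996 -0.4068  0.058 ] yaw 80.08 w 0.0574 t 8.55
```

Emit:
arm_command([
  [0, 0, -0.2, 0, 0, 0, 0.65],
  [1, -0.11, -0.26, 0, 0, -0.05, 1],
  [1, -0.11, -0.26, 0, 0, -0.05, 1],
  [1, -0.11, -0.26, 0, 0, -0.05, 1],
  [1, -0.11, -0.26, 0, 0, -0.05, 1],
  [1, -0.11, -0.26, 0, 0, -0.05, 1],
  [1, -0.11, -0.26, 0, 0, -0.05, 1],
])

```text
t: 9.25
position: [0.5177, -0.1532, 0.1286]
ee_rot: [0.738, 0.675, 0.0, -0.0]
force: [-0.9, -0.9, -0.2]
grip_width: 0.0882
grasp_force: 0.0
```

```bash
python3 - <<'E'
from h import *
plan(.507,.108,.09,84.65)
E
```

```text
plan [1.0368, -0.1362, 0.155] [0.0003, -0.0004, 0.0025] rows 6 pos [ 0.5177 -0.1532  0.1286] yaw 84.88 w 0.0882 t 9.25
```

Emit:
arm_command([
  [1, -0.135, 0, 0, 0, 0, 1],
  [1, -0.135, 0, 0, 0, 0, 1],
  [1, -0.135, 0, 0, 0, 0, 1],
  [1, -0.135, 0, 0, 0, 0, 1],
  [1, -0.135, 0, 0, 0, 0, 1],
  [1, -0.135, 0.15, 0, 0, 0, 1],
  [1, -0.135, 0.15, 0, 0, 0.003, 1],
  [1, -0.135, 0.15, 0, 0, 0.003, 1],
  [1, -0.135, 0.15, 0, 0, 0.003, 1],
])

```text
t: 10.15
position: [0.5085, 0.093, 0.0916]
ee_rot: [0.742, 0.671, 0.001, 0.001]
force: [0.7, -0.1, 0.1]
grip_width: 0.0879
grasp_force: 0.0
```

```bash
python3 - <<'E'
from h import *
look()
plan(.507,.108,.0135,84.65)
E
```

```text
wrist row_0 [0.5033, 0.0641] area ratio 0.93  conf 0.97 px [251.2, 231.4]
wrist row_0 [0.496, -0.0093] area ratio 0.49  conf 0.96 px [251.6, 303.1]
wrist row_0 [0.5119, 0.1506] area ratio 0.97  conf 0.71 px [250.8, 128.9]
wrist row_0 [0.5195, 0.2266] area ratio 0.50 EDGE conf 0.57 px [250.5, 16.8]
wrist reject_1 [0.5077, 0.108] area ratio 0.90  conf 0.65 px [251.2, 181.0]
plan [0.0579, -0.0111, 0.311] [0.0011, -0.0001, -0.0045] rows 2 pos [0.5082 0.0933 0.0913] yaw 84.25 w 0.0882 t 10.3
```

Emit:
arm_command([
  [0.058, -0.009, 0, 0, 0, -0.004, 1],
  [0.058, -0.009, 0.1, 0, 0, -0.004, 1],
  [0.058, -0.009, 0.25, 0, 0, -0.004, 1],
  [0.058, -0.009, 0.31, 0, 0, -0.004, 1],
  [0.058, -0.009, 0.31, 0, 0, -0.004, 0.4],
  [0.058, -0.009, 0.31, 0, 0, -0.004, 0.4],
  [0.058, -0.009, 0.31, 0, 0, -0.004, 0.4],
  [0.058, -0.009, 0.31, 0, 0, -0.004, 0.4],
  [0.058, -0.009, 0.31, 0, 0, -0.004, 0.4],
  [0.058, -0.009, 0.31, 0, 0, -0.004, 0],
])

```text
t: 11.3
position: [0.5069, 0.1088, 0.0131]
ee_rot: [0.739, 0.674, 0.0, 0.0]
force: [0.4, 0.3, 0.4]
grip_width: 0.042
grasp_force: 0.1
```

Emit:
arm_command([
  [0, 0, 0, 0, 0, 0, 0],
  [0, 0, 0, 0, 0, 0, 0],
  [0, 0, 0, 0, 0, 0, 0],
  [0, 0, -0.08, 0, 0, 0, 0],
  [0, 0, -0.2, 0, 0, 0, 0],
  [0, 0, -0.4, 0, 0, 0, 0],
  [0, 0, -0.4, 0, 0, 0, 0],
  [0, 0, -0.4, 0, 0, 0, 0],
])

```text
t: 12.1
position: [0.5069, 0.1088, 0.1131]
ee_rot: [0.739, 0.674, 0.001, 0.0]
force: [-0.7, -0.4, -0.3]
grip_width: 0.0414
grasp_force: 12.0
```

Emit:
arm_command([
  [-1, 0.1, 0, 0, 0, 0, 0],
  [-1, 0.1, 0, 0, 0, 0, 0],
  [-1, 0.1, 0, 0, 0, 0, 0],
  [-1, 0.1, 0, 0, 0, 0, 0],
  [-1, 0.1, 0, 0, 0, 0, 0],
  [-1, 0.1, 0, 0, 0, 0, 0],
  [-1, 0.1, 0, 0, 0, 0, 0],
])

```text
t: 12.8
position: [0.5076, -0.1429, 0.1111]
ee_rot: [0.74, 0.673, -0.0, -0.001]
force: [-0.4, 0.9, -0.2]
grip_width: 0.0409
grasp_force: 12.0
```

```bash
python3 - <<'E'
from h import *
plan(.49,-.474,.11,80)
E
```

```text
plan [-1.3253, 0.0554, 0.0024] [-0.0018, -0.0008, 0.0507] rows 7 pos [ 0.5076 -0.1429  0.1111] yaw 84.56 w 0.0409 t 12.8
```

Emit:
arm_command([
  [-1, 0.04, 0, 0, 0, 0.05, 0],
  [-1, 0.04, 0, 0, 0, 0.05, 0],
  [-1, 0.04, 0, 0, 0, 0.05, 0],
  [-1, 0.04, 0, 0, 0, 0.05, 0],
  [-1, 0.04, 0, 0, 0, 0.05, 0],
  [-1, 0.04, 0, 0, 0, 0.05, 0],
  [-1, 0.04, 0, 0, 0, 0.05, 0],
])

```text
t: 13.5
position: [0.4954, -0.391, 0.1113]
ee_rot: [0.765, 0.644, 0.0, -0.001]
force: [-0.7, 0.5, 0.3]
grip_width: 0.0414
grasp_force: 12.0
```

```bash
python3 - <<'E'
from h import *
plan(.49,-.474,.015,80)
E
```

```text
plan [-0.3314, 0.0359, 0.3846] [-0.0012, -0.0012, 0.0023] rows 3 pos [ 0.4954 -0.391   0.1113] yaw 80.2 w 0.0414 t 13.5
```

Emit:
arm_command([
  [-0.33, 0.036, 0, 0, 0, 0, 0],
  [-0.33, 0.036, 0, 0, 0, 0, 0],
  [-0.33, 0.036, 0.1, 0, 0, 0, 0],
  [-0.33, 0.036, 0.25, 0, 0, 0, 0],
  [-0.33, 0.036, 0.34, 0, 0, 0, 0],
  [-0.33, 0.036, 0.38, 0, 0, 0, 0],
  [-0.33, 0.036, 0.38, 0, 0, 0, 0],
])

```text
t: 14.2
position: [0.4907, -0.4731, 0.0167]
ee_rot: [0.764, 0.645, 0.0, -0.001]
force: [-0.4, -0.8, 0.2]
grip_width: 0.0411
grasp_force: 12.0
```

Emit:
arm_command([
  [0, 0, 0, 0, 0, 0, 0.65],
  [0, 0, 0, 0, 0, 0, 0.65],
  [0, 0, 0, 0, 0, 0, 0.65],
  [0, 0, -0.2, 0, 0, 0, 0.65],
  [0, 0, -0.5, 0, 0, 0, 0.65],
  [0, 0, -0.5, 0, 0, 0, 1],
  [0, 0, -0.5, 0, 0, 0, 1],
])

```text
t: 14.9
position: [0.4911, -0.4765, 0.1482]
ee_rot: [0.765, 0.644, -0.0, 0.004]
force: [-0.3, 0.1, 0.5]
grip_width: 0.071
grasp_force: 0.0
```

```bash
python3 - <<'E'
from h import *
P,c=cam("top");im=manip.grab_frame("top");cv2.imwrite("pics/t3.png",im[120:240,150:430].repeat(2,0).repeat(2,1))
for n in ["loose_a","reject_1"]: pieces("top",n,30,P=P)
for d in manip.boxes_of("top","end_block"): print(d)
plan(.657,-.24,.13,84.65)
E
```

```text
top loose_a [0.6418, 0.1246] area ratio 1.09  conf 0.68 px [207.7, 155.0]
top loose_a [0.4927, -0.0107] area ratio 21.01  conf 0.65 px [251.6, 201.9]
top loose_a [0.6554, -0.2183] area ratio 0.92  conf 0.55 px [317.1, 149.0]
top reject_1 [0.4878, -0.4723] area ratio 0.77  conf 0.65 px [399.4, 201.2]
top reject_1 [0.4997, -0.406] area ratio 0.88  conf 0.65 px [378.2, 197.7]
{'centre': [0.6071, -0.1025, 0.034], 'confidence': 0.69}
{'centre': [0.4907, -0.0154, 0.0006], 'confidence': 0.34}
plan [1.039, 0.4997, 0.0451] [-0.0012, -0.0013, -0.0497] rows 6 pos [ 0.4896 -0.4747  0.141 ] yaw 80.18 w 0.0868 t 15.1
```

View pics/t3.png

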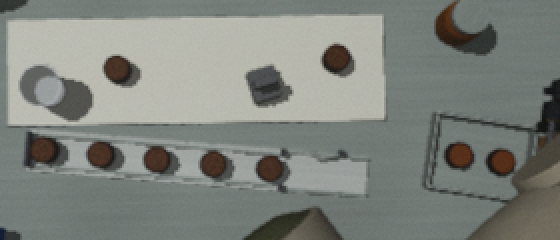

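Both rejects lie in the tray, crop (459,155) and (500,162); the row of five is intact. Next is the right loose piece at crop (337,58).

Emit:
arm_command([
  [0.98, 0.5, 0, 0, 0, -0.05, 1],
  [0.98, 0.5, 0, 0, 0, -0.05, 1],
  [0.98, 0.5, 0, 0, 0, -0.05, 1],
  [0.98, 0.5, 0, 0, 0, -0.05, 1],
  [0.98, 0.5, 0, 0, 0, -0.05, 1],
  [0.98, 0.5, 0.2, 0, 0, -0.05, 1],
  [0.98, 0.5, 0.2, 0, 0, -0.05, 1],
  [0.98, 0.5, 0.2, 0, 0, -0.05, 1],
  [0.98, 0.5, 0.2, 0, 0, -0.05, 1],
  [0.98, 0.5, 0.2, 0, 0, -0.05, 1],
])

```text
t: 16.1
position: [0.6548, -0.2568, 0.0944]
ee_rot: [0.74, 0.673, 0.0, 0.001]
force: [-0.0, 0.4, 0.3]
grip_width: 0.0882
grasp_force: 0.0
```

```bash
python3 - <<'E'
from h import *
r=look(("loose_a",))["loose_a"][0][0]
plan(*r,.016,84.65)
E
```

```text
wrist loose_a [0.6573, -0.2192] area ratio 0.96  conf 0.60 px [252.5, 154.6]
plan [0.1491, -0.0048, 0.3121] [0.0011, 0.0005, -0.0005] rows 2 pos [ 0.6549 -0.2563  0.0941] yaw 84.6 w 0.0882 t 16.2
```

Emit:
arm_command([
  [0.09, -0.005, 0, 0, 0, 0, 1],
  [0.09, -0.005, 0, 0, 0, 0, 1],
  [0.09, -0.005, 0, 0, 0, 0, 1],
])

```text
t: 16.5
position: [0.6559, -0.2331, 0.0934]
ee_rot: [0.739, 0.674, 0.0, 0.0]
force: [0.2, -0.5, 0.3]
grip_width: 0.088
grasp_force: 0.0
```

```bash
python3 - <<'E'
from h import *
r=look(("loose_a",))["loose_a"][0][0]
plan(*r,.016,84.65)
E
```

```text
wrist loose_a [0.5002, -0.1588] area ratio 4.37 EDGE conf 0.67 px [49.2, 125.6]
wrist loose_a [0.6573, -0.2194] area ratio 1.00  conf 0.63 px [254.2, 183.3]
plan [0.2396, -0.6479, 0.3078] [0.0004, 0.0003, 0.0] rows 4 pos [ 0.6558 -0.2335  0.0931] yaw 84.65 w 0.0881 t 16.6
```

Emit:
arm_command([
  [0.057, 0.001, 0, 0, 0, 0, 1],
  [0.057, 0.001, 0.1, 0, 0, 0, 1],
  [0.057, 0.001, 0.25, 0, 0, 0, 1],
  [0.057, 0.001, 0.308, 0, 0, 0, 1],
  [0.057, 0.001, 0.308, 0, 0, 0, 0.4],
  [0.057, 0.001, 0.308, 0, 0, 0, 0.4],
  [0.057, 0.001, 0.308, 0, 0, 0, 0.4],
  [0.057, 0.001, 0.308, 0, 0, 0, 0.4],
  [0.057, 0.001, 0.308, 0, 0, 0, 0.4],
  [0.057, 0.001, 0.308, 0, 0, 0, 0],
])

```text
t: 17.6
position: [0.6576, -0.2184, 0.0162]
ee_rot: [0.739, 0.674, 0.0, 0.0]
force: [-0.7, 0.6, 1.1]
grip_width: 0.0423
grasp_force: 0.4
```

Emit:
arm_command([
  [0, 0, 0, 0, 0, 0, 0],
  [0, 0, 0, 0, 0, 0, 0],
  [0, 0, 0, 0, 0, 0, 0],
  [0, 0, -0.08, 0, 0, 0, 0],
  [0, 0, -0.2, 0, 0, 0, 0],
  [0, 0, -0.4, 0, 0, 0, 0],
  [0, 0, -0.4, 0, 0, 0, 0],
  [0, 0, -0.4, 0, 0, 0, 0],
])

```text
t: 18.4
position: [0.6576, -0.2185, 0.1164]
ee_rot: [0.739, 0.674, 0.0, 0.001]
force: [0.1, 0.1, -1.0]
grip_width: 0.0414
grasp_force: 12.0
```

```bash
python3 - <<'E'
from h import *
plan(.490,-.0805,.0915,84.65)
E
```

```text
plan [0.4875, -0.7189, 0.0982] [0.0009, 0.0004, 0.0004] rows 5 pos [ 0.6576 -0.2185  0.1164] yaw 84.69 w 0.0414 t 18.4
```

Emit:
arm_command([
  [0.24, -0.71, 0, 0, 0, 0, 0],
  [0.24, -0.71, 0, 0, 0, 0, 0],
  [0.24, -0.71, 0, 0, 0, 0, 0],
  [0.24, -0.71, 0, 0, 0, 0, 0],
  [0.24, -0.71, 0, 0, 0, 0, 0],
  [0.24, -0.71, 0, 0, 0, 0, 0],
  [0.24, -0.71, 0, 0, 0, 0, 0],
])

```text
t: 19.1
position: [0.4869, -0.1426, 0.1152]
ee_rot: [0.739, 0.674, -0.0, -0.0]
force: [-0.2, 0.5, -0.8]
grip_width: 0.0412
grasp_force: 12.0
```

```bash
python3 - <<'E'
from h import *
look(("row_0",),save="w4.png")
plan(.490,-.065,.09,84.65)
E
```

```text
wrist row_0 [0.4941, -0.0246] area ratio 0.96  conf 0.86 px [249.5, 50.0]
wrist row_0 [0.4862, -0.1115] area ratio 0.98  conf 0.77 px [250.0, 159.1]
plan [0.3103, -0.0165, 0.1011] [-0.0001, -0.0001, 0.0003] rows 2 pos [ 0.4869 -0.1426  0.1153] yaw 84.68 w 0.0415 t 19.2
```

View pics/w4.png

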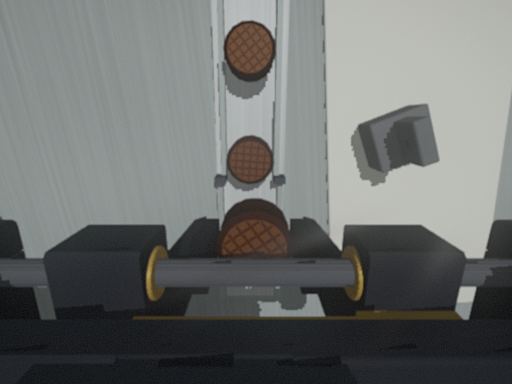

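The held piece is at (252,240), with row 8 at (250,159), the gap at about (250,105) and row 6 at (250,50), all as expected.

Emit:
arm_command([
  [0.304, -0.014, 0, 0, 0, 0, 0],
  [0.304, -0.014, 0, 0, 0, 0, 0],
  [0.304, -0.014, 0.1, 0, 0, 0, 0],
  [0.304, -0.014, 0.2, 0, 0, 0, 0],
  [0.304, -0.014, 0.24, 0, 0, 0, 0],
  [0.304, -0.014, 0.24, 0, 0, 0, 0],
  [0.304, -0.014, 0.24, 0, 0, 0, 0],
])

```text
t: 19.9
position: [0.4904, -0.0666, 0.0563]
ee_rot: [0.739, 0.673, 0.0, 0.0]
force: [-0.1, -0.0, -0.9]
grip_width: 0.0412
grasp_force: 12.0
```

```bash
python3 - <<'E'
from h import *
plan(.4905,-.0666,.016,84.65)
E
```

```text
plan [-0.0, 0.0002, 0.1613] [0.0006, 0.0002, 0.0002] rows 1 pos [ 0.4904 -0.0666  0.0563] yaw 84.67 w 0.0412 t 19.9
```

Emit:
arm_command([
  [0, 0, 0.04, 0, 0, 0, 0],
  [0, 0, 0.07, 0, 0, 0, 0],
  [0, 0, 0.1, 0, 0, 0, 0],
  [0, 0, 0.12, 0, 0, 0, 0],
  [0, 0, 0.14, 0, 0, 0, 0],
  [0, 0, 0.156, 0, 0, 0, 0],
  [0, 0, 0.156, 0, 0, 0, 0],
  [0, 0, 0.156, 0, 0, 0, 0],
])

```text
t: 20.7
position: [0.4898, -0.0662, 0.0168]
ee_rot: [0.739, 0.674, 0.0, 0.0]
force: [1.0, 0.2, -0.1]
grip_width: 0.0413
grasp_force: 12.0
```

Emit:
arm_command([
  [0, 0, 0, 0, 0, 0, 0.55],
  [0, 0, 0, 0, 0, 0, 0.7],
  [0, 0, 0, 0, 0, 0, 0.8],
  [0, 0, 0, 0, 0, 0, 0.8],
  [0, 0, -0.1, 0, 0, 0, 0.8],
  [0, 0, -0.3, 0, 0, 0, 0.8],
  [0, 0, -0.35, 0, 0, 0, 1],
  [0, 0, -0.35, 0, 0, 0, 1],
])

```text
t: 21.5
position: [0.4906, -0.0665, 0.1058]
ee_rot: [0.739, 0.674, 0.001, 0.002]
force: [-0.5, 0.2, -0.4]
grip_width: 0.0845
grasp_force: 0.0
```

```bash
python3 - <<'E'
from h import *
look(("row_0",),save="w5.png")
manip.grab_frame("top");pieces("top","loose_a",30)
plan(.642,.088,.13,84.65)
E
```

```text
wrist row_0 [0.5026, 0.0622] area ratio 0.96 EDGE conf 0.97 px [253.9, 30.9]
wrist row_0 [0.4865, -0.1096] area ratio 0.80  conf 0.82 px [253.5, 238.8]
wrist row_0 [0.4942, -0.0238] area ratio 0.96  conf 0.56 px [253.3, 146.8]
top loose_a [0.6423, 0.1235] area ratio 0.87  conf 0.44 px [208.0, 154.8]
plan [0.6699, 0.5519, -0.1105] [-0.0018, -0.0005, 0.0003] rows 5 pos [ 0.489  -0.0659  0.1026] yaw 84.68 w 0.088 t 21.7
```

View pics/w5.png

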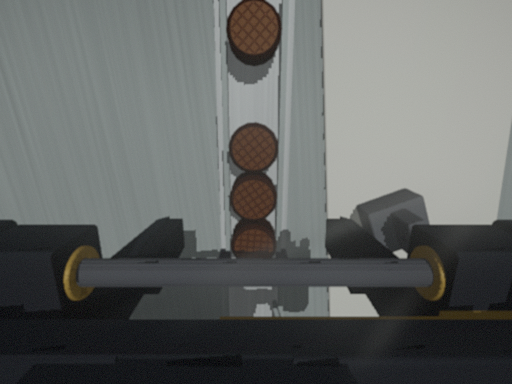

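The placed piece sits flat at (253,197) between its neighbours. Next is the left loose piece.

Emit:
arm_command([
  [0.72, 0.54, -0.1, 0, 0, 0, 1],
  [0.72, 0.54, -0.1, 0, 0, 0, 1],
  [0.72, 0.54, -0.1, 0, 0, 0, 1],
  [0.72, 0.54, -0.1, 0, 0, 0, 1],
  [0.72, 0.54, -0.1, 0, 0, 0, 1],
  [0.72, 0.54, 0.04, 0, 0, 0, 1],
  [0.72, 0.54, 0.04, 0, 0, 0, 1],
  [0.72, 0.54, 0.04, 0, 0, 0, 1],
  [0.72, 0.54, 0.04, 0, 0, 0, 1],
])

```text
t: 22.6
position: [0.6411, 0.1, 0.0952]
ee_rot: [0.739, 0.673, 0.0, 0.0]
force: [0.1, -0.9, 1.0]
grip_width: 0.088
grasp_force: 0.0
```

```bash
python3 - <<'E'
from h import *
r=look(("loose_a",))["loose_a"][0][0]
plan(*r,.016,84.65)
E
```

```text
wrist loose_a [0.6455, 0.1234] area ratio 0.95  conf 0.89 px [256.7, 171.3]
plan [0.0946, 0.0076, 0.3182] [0.0011, -0.0001, -0.0001] rows 2 pos [0.6413 0.1001 0.0955] yaw 84.64 w 0.0882 t 22.7
```

Emit:
arm_command([
  [0.092, 0.007, 0, 0, 0, 0, 1],
  [0.092, 0.007, 0.1, 0, 0, 0, 1],
  [0.092, 0.007, 0.25, 0, 0, 0, 1],
  [0.092, 0.007, 0.318, 0, 0, 0, 1],
  [0.092, 0.007, 0.318, 0, 0, 0, 0.4],
  [0.092, 0.007, 0.318, 0, 0, 0, 0.4],
  [0.092, 0.007, 0.318, 0, 0, 0, 0.4],
  [0.092, 0.007, 0.318, 0, 0, 0, 0.4],
  [0.092, 0.007, 0.318, 0, 0, 0, 0.4],
  [0.092, 0.007, 0.318, 0, 0, 0, 0],
])

```text
t: 23.7
position: [0.6449, 0.1233, 0.0152]
ee_rot: [0.739, 0.674, 0.0, 0.0]
force: [0.4, -0.0, 1.3]
grip_width: 0.0425
grasp_force: 0.3
```

Emit:
arm_command([
  [0, 0, 0, 0, 0, 0, 0],
  [0, 0, 0, 0, 0, 0, 0],
  [0, 0, 0, 0, 0, 0, 0],
  [0, 0, -0.08, 0, 0, 0, 0],
  [0, 0, -0.2, 0, 0, 0, 0],
  [0, 0, -0.4, 0, 0, 0, 0],
  [0, 0, -0.4, 0, 0, 0, 0],
  [0, 0, -0.4, 0, 0, 0, 0],
])

```text
t: 24.5
position: [0.6449, 0.1233, 0.1151]
ee_rot: [0.739, 0.674, 0.0, 0.0]
force: [-0.3, 0.6, -0.7]
grip_width: 0.0415
grasp_force: 12.0
```

```bash
python3 - <<'E'
from h import *
plan(.502,.035,.116,84.65)
E
```

```text
plan [-0.4046, -0.5364, -0.0043] [0.0008, -0.0001, 0.0004] rows 4 pos [0.6449 0.1233 0.1151] yaw 84.69 w 0.0415 t 24.5
```

Emit:
arm_command([
  [-0.405, -0.536, 0, 0, 0, 0, 0],
  [-0.405, -0.536, 0, 0, 0, 0, 0],
  [-0.405, -0.536, 0, 0, 0, 0, 0],
  [-0.405, -0.536, 0, 0, 0, 0, 0],
  [-0.405, -0.536, 0, 0, 0, 0, 0],
  [-0.405, -0.536, 0, 0, 0, 0, 0],
  [-0.405, -0.536, 0, 0, 0, 0, 0],
])

```text
t: 25.2
position: [0.5026, 0.0354, 0.1141]
ee_rot: [0.739, 0.674, -0.0, -0.0]
force: [0.1, -0.2, -0.4]
grip_width: 0.0417
grasp_force: 12.0
```

```bash
python3 - <<'E'
from h import *
look(("row_0",))
plan(.5077,.108,.055,84.65)
E
```

```text
wrist row_0 [0.4885, -0.0957] area ratio 0.15  conf 0.77 px [252.0, 312.0]
wrist row_0 [0.5122, 0.1504] area ratio 0.94  conf 0.66 px [253.0, 53.4]
wrist row_0 [0.5032, 0.0635] area ratio 0.95  conf 0.65 px [251.8, 162.5]
plan [0.2911, -0.0058, 0.237] [-0.0003, -0.0001, 0.0009] rows 2 pos [0.5025 0.0354 0.1142] yaw 84.73 w 0.0415 t 25.3
```

Emit:
arm_command([
  [0.289, -0.006, 0, 0, 0, 0, 0],
  [0.289, -0.006, 0, 0, 0, 0, 0],
  [0.289, -0.006, 0.1, 0, 0, 0, 0],
  [0.289, -0.006, 0.2, 0, 0, 0, 0],
  [0.289, -0.006, 0.235, 0, 0, 0, 0],
  [0.289, -0.006, 0.235, 0, 0, 0, 0],
  [0.289, -0.006, 0.235, 0, 0, 0, 0],
])

```text
t: 26.0
position: [0.5078, 0.107, 0.0567]
ee_rot: [0.739, 0.674, 0.0, 0.0]
force: [1.8, 0.2, 1.0]
grip_width: 0.0416
grasp_force: 12.0
```

```bash
python3 - <<'E'
from h import *
plan(.5076,.1075,.016,84.65)
E
```

```text
plan [0.0019, -0.0011, 0.1629] [0.0007, -0.0001, 0.0004] rows 1 pos [0.5078 0.107  0.0567] yaw 84.68 w 0.0416 t 26.0
```

Emit:
arm_command([
  [0.002, -0.001, 0.04, 0, 0, 0, 0],
  [0.002, -0.001, 0.07, 0, 0, 0, 0],
  [0.002, -0.001, 0.1, 0, 0, 0, 0],
  [0.002, -0.001, 0.12, 0, 0, 0, 0],
  [0.002, -0.001, 0.14, 0, 0, 0, 0],
  [0.002, -0.001, 0.16, 0, 0, 0, 0],
  [0.002, -0.001, 0.16, 0, 0, 0, 0],
  [0.002, -0.001, 0.16, 0, 0, 0, 0],
])

```text
t: 26.8
position: [0.507, 0.1075, 0.016]
ee_rot: [0.739, 0.674, -0.0, -0.0]
force: [0.1, 0.0, -0.3]
grip_width: 0.0417
grasp_force: 12.0
```

Emit:
arm_command([
  [0, 0, 0, 0, 0, 0, 0.55],
  [0, 0, 0, 0, 0, 0, 0.7],
  [0, 0, 0, 0, 0, 0, 0.8],
  [0, 0, 0, 0, 0, 0, 0.8],
  [0, 0, -0.1, 0, 0, 0, 0.8],
  [0, 0, -0.3, 0, 0, 0, 0.8],
  [0, 0, -0.38, 0, 0, 0, 1],
  [0, 0, -0.38, 0, 0, 0, 1],
])

```text
t: 27.6
position: [0.5084, 0.1075, 0.1138]
ee_rot: [0.739, 0.674, 0.002, 0.002]
force: [0.1, 0.2, -0.9]
grip_width: 0.0842
grasp_force: 0.0
```

```bash
python3 - <<'E'
from h import *
look(("row_0","reject_1"),save="w6.png")
manip.grab_frame("top");pieces("top","loose_a",30)
print([np.round(b["centre"],3) for b in manip.boxes_of("top","end_block")])
plan(.59,-.13,.2,84.65)
E
```

```text
wrist row_0 [0.4955, -0.0117] area ratio 0.57  conf 0.82 px [251.7, 302.7]
wrist row_0 [0.5118, 0.151] area ratio 0.95  conf 0.66 px [252.8, 145.0]
wrist row_0 [0.5203, 0.2378] area ratio 0.96 EDGE conf 0.61 px [253.4, 32.3]
wrist row_0 [0.5027, 0.0629] area ratio 0.93  conf 0.61 px [251.9, 236.8]
top loose_a [0.4878, -0.0663] area ratio 1.01  conf 0.70 px [269.6, 203.2]
[array([ 0.612, -0.103,  0.032]), array([ 0.491, -0.024,  0.037])]
plan [-0.9149, 0.4202, -0.362] [-0.0015, 0.0001, 0.0004] rows 6 pos [0.5064 0.1075 0.1097] yaw 84.68 w 0.0885 t 27.9
```

View pics/w6.png

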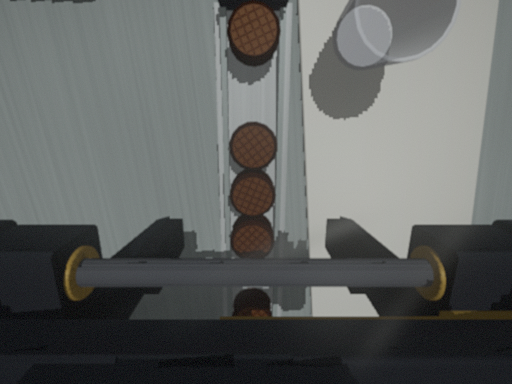

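Second piece sits flat at (252,192). Now the end block.

Emit:
arm_command([
  [-0.98, 0.5, -0.1, 0, 0, 0, 1],
  [-0.98, 0.5, -0.1, 0, 0, 0, 1],
  [-0.98, 0.5, -0.1, 0, 0, 0, 1],
  [-0.98, 0.5, -0.1, 0, 0, 0, 1],
  [-0.98, 0.5, -0.1, 0, 0, 0, 1],
  [-0.98, 0.5, -0.1, 0, 0, 0, 1],
  [-0.98, 0.5, -0.1, 0, 0, 0, 1],
  [-0.98, 0.5, -0.1, 0, 0, 0, 1],
])

```text
t: 28.7
position: [0.6082, -0.1477, 0.1348]
ee_rot: [0.739, 0.673, -0.0, -0.001]
force: [-0.9, 0.6, -0.1]
grip_width: 0.0879
grasp_force: 0.0
```

```bash
cat >> h.py <<'E'
from scipy.optimize import minimize
def blockpts(x,y,th):
    b=[(sx*25,sy*22,z) for sx in(-1,1) for sy in(-1,1) for z in(0,30)]
    t=[(sx*7,sy*18,z) for sx in(-1,1) for sy in(-1,1) for z in(30,60)]
    c,s=np.cos(th),np.sin(th)
    f=lambda L:np.array([[x+(c*a-s*b_)/1e3,y+(s*a+c*b_)/1e3,.004+k/1e3] for a,b_,k in L])
    return f(b),f(t)
def blockfit(P,c,m,x0,z0=0,ths=(-60,-40,-20,0,20,40,60)):
    m=cv2.resize(m.astype(np.uint8),None,fx=4,fy=4,interpolation=cv2.INTER_NEAREST)
    def cost(v):
        k=np.zeros_like(m)
        for pts in blockpts(v[0],v[1],v[2]*10):
            pts=pts+[0,0,z0]
            uv=np.array([w2p(P,c,p) for p in pts])*4+1.5
            cv2.fillConvexPoly(k,cv2.convexHull(np.round(uv).astype(np.int32)),1)
        return 1-(k&m).sum()/max((k|m).sum(),1)
    best=min((minimize(cost,[x0[0],x0[1],np.radians(t)/10],method="Nelder-Mead",options=dict(initial_simplex=np.array([x0[0],x0[1],np.radians(t)/10])+np.array([[0,0,0],[.01,0,0],[0,.01,0],[0,0,.02]]),xatol=1e-5,fatol=1e-5)) for t in ths),key=lambda r:r.fun)
    return best.x[:2],np.degrees(best.x[2]*10),1-best.fun
E
python3 - <<'E'
from h import *
P,c=cam("wrist");im=manip.grab_frame("wrist");cv2.imwrite("pics/w7.png",im)
for d in manip.regions_of("wrist","end_block"):
    m=d["region"];v,u=np.nonzero(m);x0=p2w(P,c,u.mean(),v.mean(),.03)
    print(d["confidence"],m.sum(),u.mean(),v.mean(),blockfit(P,c,m,x0))
plan(.61,-.103,.12,84.65)
E
```

```text
0.74 2568 260.43457943925233 143.16783489096574 (array([ 0.61767622, -0.10478019]), np.float64(16.715840048784397), np.float64(0.9454524522219664))
plan [0.1747, -0.0091, 0.0617] [-0.0009, -0.0004, 0.0011] rows 1 pos [ 0.6083 -0.1467  0.1354] yaw 84.75 w 0.0879 t 28.8
```

View pics/w7.png

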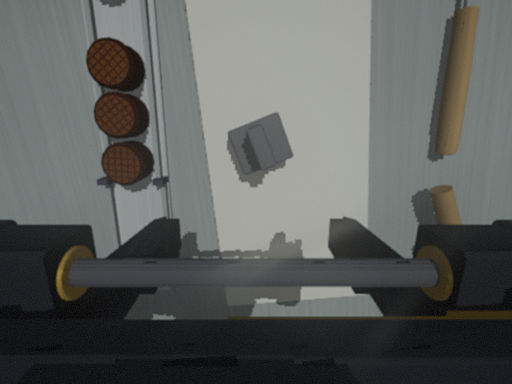

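```bash
python3 - <<'E'
from h import *
plan(.6177,-.1048,.1,106.7)
E
```

```text
plan [0.1703, 0.0224, 0.1416] [-0.0008, -0.0005, -0.2439] rows 3 pos [ 0.6083 -0.1467  0.1354] yaw 84.75 w 0.0879 t 28.8
```

Emit:
arm_command([
  [0.17, 0.022, 0, 0, 0, -0.244, 1],
  [0.17, 0.022, 0, 0, 0, -0.244, 1],
  [0.17, 0.022, 0.1, 0, 0, -0.244, 1],
  [0.17, 0.022, 0.14, 0, 0, -0.244, 1],
  [0.17, 0.022, 0.14, 0, 0, -0.244, 1],
  [0.17, 0.022, 0.14, 0, 0, -0.244, 1],
])

```text
t: 29.4
position: [0.6182, -0.106, 0.1015]
ee_rot: [0.598, 0.802, 0.0, 0.0]
force: [-0.3, 0.1, -0.5]
grip_width: 0.0883
grasp_force: 0.0
```

```bash
python3 - <<'E'
from h import *
P,c=cam("wrist");im=manip.grab_frame("wrist");cv2.imwrite("pics/w8.png",im)
for d in manip.regions_of("wrist","end_block"):
    m=d["region"];v,u=np.nonzero(m)
    print(d["confidence"],m.sum(),u.mean(),v.mean(),blockfit(P,c,m,(.6177,-.1048),ths=(10,20)))
plan(.6177,-.1048,.039,106.7)
E
```

```text
0.86 3417 253.89171788118233 195.84401521802752 (array([ 0.61773447, -0.10484347]), np.float64(16.320686062561947), np.float64(0.9402404830302926))
0.48 11229 132.11363433965624 124.55205272063407 (array([ 0.6177, -0.1048]), np.float64(10.0), np.float64(0.0))
plan [0.0069, -0.0015, 0.2518] [0.0007, 0.0005, -0.0013] rows 2 pos [ 0.6185 -0.1063  0.102 ] yaw 106.58 w 0.088 t 29.5
```

Emit:
arm_command([
  [0.006, -0.002, 0.15, 0, 0, 0, 1],
  [0.006, -0.002, 0.25, 0, 0, 0, 1],
  [0.006, -0.002, 0.25, 0, 0, 0, 0.3],
  [0.006, -0.002, 0.25, 0, 0, 0, 0.3],
  [0.006, -0.002, 0.25, 0, 0, 0, 0.1],
  [0.006, -0.002, 0.25, 0, 0, 0, 0.1],
  [0.006, -0.002, 0.25, 0, 0, 0, 0.1],
  [0.006, -0.002, 0.25, 0, 0, 0, 0],
  [0.006, -0.002, 0.25, 0, 0, 0, 0],
  [0.006, -0.002, 0.25, 0, 0, 0, 0],
], grip_force=25)

```text
t: 30.5
position: [0.6172, -0.1049, 0.0386]
ee_rot: [0.597, 0.802, 0.0, 0.0]
force: [-0.2, 0.1, 0.5]
grip_width: 0.0266
grasp_force: 0.0
```

Emit:
arm_command([
  [0, 0, 0, 0, 0, 0, 0],
  [0, 0, 0, 0, 0, 0, 0],
  [0, 0, -0.08, 0, 0, 0, 0],
  [0, 0, -0.2, 0, 0, 0, 0],
  [0, 0, -0.32, 0, 0, 0, 0],
  [0, 0, -0.32, 0, 0, 0, 0],
  [0, 0, -0.32, 0, 0, 0, 0],
])

```text
t: 31.2
position: [0.617, -0.1049, 0.1181]
ee_rot: [0.597, 0.802, -0.0, -0.0]
force: [0.1, 0.1, -1.9]
grip_width: 0.0138
grasp_force: 25.0
```

```bash
python3 - <<'E'
from h import *
# lane fit from best piece positions (place, x, y)
D=np.array([[8,.4863,-.1110],[6,.4942,-.0240],[4,.5030,.0633],[2,.5119,.1505],[0,.5203,.2385]])
L=223-44*D[:,0]
def res(v): return np.r_[v[0]+L/1e3*np.sin(v[2])-D[:,1+0],v[1]+L/1e3*np.cos(v[2])-D[:,2]]
r=least_squares(res,[.5,.02,.09]);v=r.x;print("origin",v[:2],"heading",90-np.degrees(v[2]),"res mm",np.round(r.fun*1e3,1))
for l in(-262,-174):print(l,v[0]+l/1e3*np.sin(v[2]),v[1]+l/1e3*np.cos(v[2]))
plan(.47,-.32,.115,84.6)
E
```

```text
origin [0.49855082 0.01668459] heading 84.39658729479673 res mm [-0.3  0.3  0.1 -0.2  0.  -0.7 -0.1  0.2  0.5  0.1]
-262 0.4729685669172624 -0.24406347005035722
-174 0.48156107860397634 -0.15648397049187784
plan [-0.656, -0.81, 0.0125] [-0.0001, -0.0, 0.245] rows 6 pos [ 0.617  -0.1049  0.1181] yaw 106.65 w 0.0138 t 31.2
```

Emit:
arm_command([
  [-0.656, -0.81, 0, 0, 0, 0.245, 0],
  [-0.656, -0.81, 0, 0, 0, 0.245, 0],
  [-0.656, -0.81, 0, 0, 0, 0.245, 0],
  [-0.656, -0.81, 0, 0, 0, 0.245, 0],
  [-0.656, -0.81, 0, 0, 0, 0.245, 0],
  [-0.656, -0.81, 0, 0, 0, 0.245, 0],
  [-0.656, -0.81, 0, 0, 0, 0.245, 0],
  [-0.656, -0.81, 0, 0, 0, 0.245, 0],
  [-0.656, -0.81, 0, 0, 0, 0.245, 0],
])

```text
t: 32.1
position: [0.471, -0.3185, 0.118]
ee_rot: [0.739, 0.674, 0.0, -0.0]
force: [0.3, -0.3, -1.1]
grip_width: 0.0139
grasp_force: 25.0
```

```bash
python3 - <<'E'
from h import *
P,c=cam("wrist");im=manip.grab_frame("wrist");cv2.imwrite("pics/w9.png",cv2.resize(im[:300,100:400],None,fx=2,fy=2,interpolation=cv2.INTER_CUBIC))
np.save("P9.npy",P)
pieces("wrist","row_0",30,P=P)
for d in manip.regions_of("wrist","end_block"):
    m=d["region"];v,u=np.nonzero(m);print(d["confidence"],m.sum(),u.mean(),v.mean(),v.min(),v.max())
o=np.array([.49855,.01668]);a=np.radians(84.4);Y=np.array([np.cos(a),np.sin(a)]);X=np.array([Y[1],-Y[0]])
# expected inner rail edges (mouth, 26.5; lane 22.5), z=.011
for y in(-.285,-.24,-.2,-.16): print(y,[np.round(w2p(P,c,np.append(o+Y*y+X*x,.011)),1).tolist() for x in(-.0265,.0265)])
plan(.473,-.244,.08,84.5)
E
```

```text
0.69 3808 254.4564075630252 212.20141806722688 185 257
-0.285 [[220.3, 134.6], [277.4, 135.0]]
-0.24 [[219.0, 82.8], [278.9, 83.2]]
-0.2 [[217.7, 32.3], [280.3, 32.7]]
-0.16 [[216.4, -23.0], [281.9, -22.5]]
plan [0.2998, -0.0191, 0.1535] [-0.0001, -0.0001, 0.0022] rows 2 pos [ 0.4708 -0.3191  0.1184] yaw 84.69 w 0.0137 t 32.25
```

View pics/w9.png

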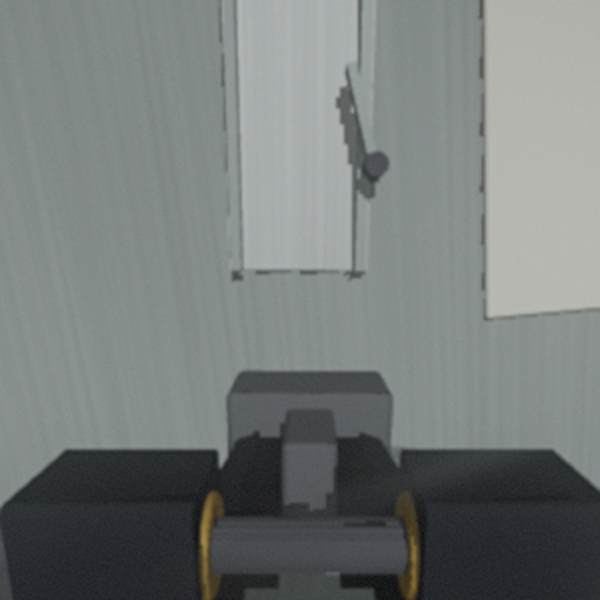

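The mouth inner edges are at crop (243,270) and (354,270), the catch at (350,70)–(375,165), and the block is held square at (310,420). This matches the lane model.

Emit:
arm_command([
  [0.296, -0.019, 0, 0, 0, 0.003, 0],
  [0.296, -0.019, 0, 0, 0, 0.003, 0],
  [0.296, -0.019, 0.1, 0, 0, 0.003, 0],
  [0.296, -0.019, 0.2, 0, 0, 0.003, 0],
  [0.296, -0.019, 0.2, 0, 0, 0.003, 0],
  [0.296, -0.019, 0.2, 0, 0, 0.003, 0],
])

```text
t: 32.85
position: [0.4727, -0.2458, 0.069]
ee_rot: [0.741, 0.671, 0.0, 0.0]
force: [0.8, -0.5, -1.2]
grip_width: 0.0136
grasp_force: 25.0
```

```bash
python3 - <<'E'
from h import *
plan(.4729,-.245,.039,84.4)
E
```

```text
plan [0.0033, 0.0003, 0.1199] [0.0, -0.0, -0.0005] rows 1 pos [ 0.4727 -0.2458  0.069 ] yaw 84.35 w 0.0136 t 32.85
```

Emit:
arm_command([
  [0, 0, 0.04, 0, 0, 0, 0],
  [0, 0, 0.07, 0, 0, 0, 0],
  [0, 0, 0.09, 0, 0, 0, 0],
  [0, 0, 0.105, 0, 0, 0, 0],
  [0, 0, 0.115, 0, 0, 0, 0],
  [0, 0, 0.12, 0, 0, 0, 0],
  [0, 0, 0.12, 0, 0, 0, 0],
])

```text
t: 33.55
position: [0.4725, -0.246, 0.0386]
ee_rot: [0.741, 0.671, 0.0, 0.0]
force: [-0.1, -0.6, -0.4]
grip_width: 0.0138
grasp_force: 25.0
```

Emit:
arm_command([
  [0.03, 0, 0, 0, 0, 0, 0],
  [0.06, 0, 0, 0, 0, 0, 0],
  [0.09, 0, 0, 0, 0, 0, 0],
  [0.12, 0, 0, 0, 0, 0, 0],
  [0.15, 0, 0, 0, 0, 0, 0],
  [0.18, 0, 0, 0, 0, 0, 0],
])

```text
t: 34.15
position: [0.4767, -0.2005, 0.0385]
ee_rot: [0.741, 0.671, -0.0, -0.0]
force: [-3.3, -1.4, -0.0]
grip_width: 0.0138
grasp_force: 25.0
```

```bash
python3 - <<'E'
from h import *
plan(.4816,-.1565,.0386,84.4)
E
```

```text
plan [0.177, 0.002, -0.0006] [-0.0003, -0.0, -0.0008] rows 1 pos [ 0.4767 -0.2005  0.0385] yaw 84.33 w 0.0138 t 34.15
```

Emit:
arm_command([
  [0.03, 0, 0, 0, 0, 0, 0],
  [0.06, 0, 0, 0, 0, 0, 0],
  [0.09, 0, 0, 0, 0, 0, 0],
  [0.12, 0, 0, 0, 0, 0, 0],
  [0.145, 0, 0, 0, 0, 0, 0],
  [0.16, 0.001, 0, 0, 0, 0, 0],
  [0.17, 0.001, 0, 0, 0, 0, 0],
  [0.17, 0.001, 0, 0, 0, 0, 0],
])

```text
t: 34.95
position: [0.4817, -0.1586, 0.0386]
ee_rot: [0.741, 0.671, 0.0, 0.0]
force: [-0.1, -0.3, -1.7]
grip_width: 0.0136
grasp_force: 25.0
```

```bash
python3 - <<'E'
from h import *
plan(.4816,-.1565,.0386,84.4);print(manip.read_state()["force"])
E
```

```text
plan [0.0085, -0.0013, -0.0001] [0.0006, 0.0, -0.0006] rows 1 pos [ 0.4817 -0.1586  0.0386] yaw 84.34 w 0.0136 t 34.95
[-0.09806427 -0.33612024 -1.68493497]
```

Catch force is gone; push slowly until the cheeks are felt.

Emit:
arm_command([
  [0.006, 0, 0, 0, 0, 0, 0],
  [0.01, 0, 0, 0, 0, 0, 0],
  [0.014, 0, 0, 0, 0, 0, 0],
  [0.014, 0, 0, 0, 0, 0, 0],
])

```text
t: 35.35
position: [0.4818, -0.1559, 0.0386]
ee_rot: [0.741, 0.671, -0.0, 0.001]
force: [-1.0, -4.1, -1.7]
grip_width: 0.0139
grasp_force: 25.0
```

Emit:
arm_command([
  [0.004, 0, 0, 0, 0, 0, 0],
  [0.008, 0, 0, 0, 0, 0, 0],
  [0.008, 0, 0, 0, 0, 0, 0],
])

```text
t: 35.65
position: [0.482, -0.1549, 0.039]
ee_rot: [0.741, 0.671, -0.001, 0.001]
force: [-3.8, -9.1, 1.9]
grip_width: 0.014
grasp_force: 25.0
```

Emit:
arm_command([
  [0, 0, 0, 0, 0, 0, 0.3],
  [0, 0, 0, 0, 0, 0, 0.4],
  [0, 0, 0, 0, 0, 0, 0.6],
  [0, 0, 0, 0, 0, 0, 0.6],
  [0, 0, -0.1, 0, 0, 0, 0.6],
  [0, 0, -0.25, 0, 0, 0, 0.6],
  [0, 0, -0.35, 0, 0, 0, 0.6],
  [-0.1, 0, -0.35, 0, 0, 0, 0.6],
  [-0.2, 0, -0.35, 0, 0, 0, 0.6],
  [-0.2, 0, -0.35, 0, 0, 0, 0.6],
])

```text
t: 36.65
position: [0.4768, -0.2051, 0.1261]
ee_rot: [0.742, 0.67, -0.0, 0.0]
force: [-0.6, 0.3, 0.1]
grip_width: 0.0524
grasp_force: 0.0
```

```bash
python3 - <<'E'
from h import *
P,c=cam("wrist");im=manip.grab_frame("wrist");cv2.imwrite("pics/w10.png",cv2.resize(im[:260,130:380],None,fx=2.3,fy=2.3,interpolation=cv2.INTER_CUBIC))
pieces("wrist","row_0",30,P=P)
o=np.array([.49855,.01668]);a=np.radians(84.4);Y=np.array([np.cos(a),np.sin(a)]);X=np.array([Y[1],-Y[0]])
for d in manip.regions_of("wrist","end_block"):
    if d["confidence"]<.5: continue
    r=blockfit(P,c,d["region"],(.4818,-.156),ths=(-6,));print(d["confidence"],r,"lane xy mm",(r[0]-o)@X*1e3,(r[0]-o)@Y*1e3)
E
```

```text
wrist row_0 [0.486, -0.1122] area ratio 1.00  conf 0.87 px [253.9, 84.2]
0.97 (array([ 0.48184553, -0.15660315]), np.float64(-5.774649489992739), np.float64(0.9571162869340999)) lane xy mm 0.28472545664517823 -174.08620895333087
```

View pics/w10.png

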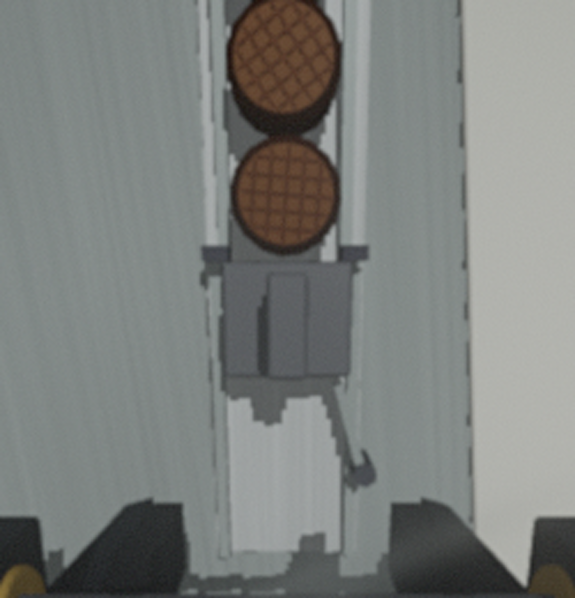

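The block is home (lane y −174.1 mm), with the catch sprung in behind its rear edge at crop (335,390). Now the button on the grey box.

Emit:
arm_command([
  [0, 0, -0.25, 0, 0, 0, 0],
  [0.5, 0, -0.3, 0, 0, 0, 0],
  [1, 0, -0.3, 0, 0, 0, 0],
  [1, 0, -0.3, 0, 0, 0, 0],
  [1, 0, -0.3, 0, 0, 0, 0],
  [1, 0, -0.3, 0, 0, 0, 0],
  [1, 0, -0.3, 0, 0, 0, 0],
  [1, 0, -0.3, 0, 0, 0, 0],
])

```text
t: 37.6
position: [0.5013, 0.0472, 0.2009]
ee_rot: [0.74, 0.672, -0.0, -0.0]
force: [0.5, -0.4, 0.3]
grip_width: 0.0007
grasp_force: 0.0
```

Emit:
arm_command([
  [0.98, 0.05, 0, 0, 0, 0, 0],
  [0.98, 0.05, 0, 0, 0, 0, 0],
  [0.98, 0.05, 0, 0, 0, 0, 0],
  [0.98, 0.05, 0, 0, 0, 0, 0],
  [0.98, 0.05, 0, 0, 0, 0, 0],
  [0.98, 0.05, 0, 0, 0, 0, 0],
  [0.98, 0.05, 0, 0, 0, 0, 0],
  [0.98, 0.05, 0, 0, 0, 0, 0],
])

```text
t: 38.4
position: [0.5386, 0.2864, 0.2008]
ee_rot: [0.742, 0.671, -0.0, -0.0]
force: [0.3, 0.5, -0.2]
grip_width: 0.0002
grasp_force: 0.0
```

```bash
python3 - <<'E'
from h import *
P,c=cam("wrist");im=manip.grab_frame("wrist");cv2.imwrite("pics/w11.png",im)
print([(np.round(b["centre"],4).tolist(),round(b["confidence"],2)) for b in manip.boxes_of("wrist","start")])
h=cv2.cvtColor(im,cv2.COLOR_BGR2HSV);m=cv2.inRange(h,(45,90,30),(85,255,255));n,_,st,ce=cv2.connectedComponentsWithStats(m)
for i in range(1,n):
    if st[i,4]>60: print(st[i],ce[i],[np.round(p2w(P,c,*ce[i],z),4).tolist() for z in(.06,.07)])
plan(.522,.403,.1,84.4)
E
```

```text
[([0.3525, 0.3605, 0.0738], 0.78), ([0.5196, 0.4077, 0.0747], 0.61), ([0.5306, 0.2534, 0.015], 0.57), ([0.5052, 0.1046, 0.0357], 0.35)]
[208  43  32  36 882] [223.3446712   60.56575964] [[0.5204, 0.4098, 0.06], [0.5213, 0.4077, 0.07]]
[ 49 114  35  31 852] [ 65.2899061  128.51056338] [[0.3471, 0.3615, 0.06], [0.3541, 0.3611, 0.07]]
plan [0.4569, -0.1133, 0.4046] [0.0, 0.0001, -0.0022] rows 4 pos [0.5386 0.2865 0.2012] yaw 84.2 w 0.0006 t 38.5
```

View pics/w11.png

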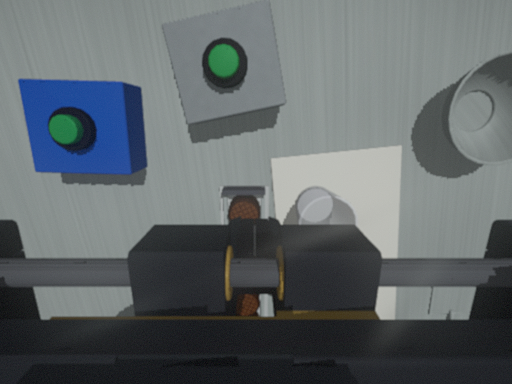

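The grey box's button is at (223,60) and the blue decoy at (66,128). I'm pressing the grey one.

Emit:
arm_command([
  [0.474, -0.117, 0, 0, 0, 0, 0],
  [0.474, -0.117, 0, 0, 0, 0, 0],
  [0.474, -0.117, 0, 0, 0, 0, 0],
  [0.474, -0.117, 0.2, 0, 0, 0, 0],
  [0.474, -0.117, 0.4, 0, 0, 0, 0],
  [0.474, -0.117, 0.4, 0, 0, 0, 0],
  [0.474, -0.117, 0.4, 0, 0, 0, 0],
])

```text
t: 39.2
position: [0.5217, 0.4083, 0.1024]
ee_rot: [0.742, 0.671, 0.0, 0.0]
force: [0.2, -0.0, 0.6]
grip_width: 0.0003
grasp_force: 0.0
```

```bash
python3 - <<'E'
from h import *
P,c=cam("wrist");im=manip.grab_frame("wrist")
h=cv2.cvtColor(im,cv2.COLOR_BGR2HSV);m=cv2.inRange(h,(45,90,30),(85,255,255));n,_,st,ce=cv2.connectedComponentsWithStats(m)
for i in range(1,n):
    if st[i,4]>60: print(st[i],ce[i],[np.round(p2w(P,c,*ce[i],z),4).tolist() for z in(.065,.07)])
plan(.521,.4075,.078,84.4)
E
```

```text
[233 192  42  28 947] [253.40021119 206.75818374] [[0.5217, 0.4127, 0.065], [0.5219, 0.4144, 0.07]]
[ 32 286  36  23 629] [ 48.3481717  295.78696343] [[0.3528, 0.3549, 0.065], [0.3576, 0.3581, 0.07]]
plan [-0.0062, -0.0053, 0.104] [0.0021, -0.0014, -0.0015] rows 1 pos [0.5224 0.4089 0.104 ] yaw 84.27 w 0.0002 t 39.25
```

Emit:
arm_command([
  [-0.004, -0.004, 0.06, 0, 0, 0, 0],
  [-0.004, -0.004, 0.1, 0, 0, 0, 0],
  [-0.004, -0.004, 0.108, 0, 0, 0, 0],
  [-0.004, -0.004, 0.116, 0, 0, 0, 0],
  [-0.004, -0.004, 0.116, 0, 0, 0, 0],
])

```text
t: 39.75
position: [0.5202, 0.4082, 0.0727]
ee_rot: [0.741, 0.671, 0.001, 0.0]
force: [-0.8, 0.6, -0.4]
grip_width: 0.0007
grasp_force: 0.0
```

Emit:
arm_command([
  [0, 0, 0.006, 0, 0, 0, 0],
  [0, 0, 0.012, 0, 0, 0, 0],
  [0, 0, 0.018, 0, 0, 0, 0],
  [0, 0, 0.018, 0, 0, 0, 0],
])

```text
t: 40.15
position: [0.5202, 0.4082, 0.0678]
ee_rot: [0.741, 0.671, 0.001, 0.0]
force: [1.2, -0.0, 3.6]
grip_width: 0.0005
grasp_force: 1.6
```

Emit:
arm_command([
  [0, 0, 0.006, 0, 0, 0, 0],
  [0, 0, 0.012, 0, 0, 0, 0],
  [0, 0, 0.012, 0, 0, 0, 0],
])

```text
t: 40.45
position: [0.5202, 0.4083, 0.0662]
ee_rot: [0.741, 0.671, 0.001, 0.0]
force: [-2.0, -2.5, 13.4]
grip_width: 0.0003
grasp_force: 6.9
```

Emit:
arm_command([
  [0, 0, 0.006, 0, 0, 0, 0],
  [0, 0, 0.012, 0, 0, 0, 0],
  [0, 0, 0.012, 0, 0, 0, 0],
])

```text
t: 40.75
position: [0.5203, 0.4084, 0.0659]
ee_rot: [0.741, 0.671, 0.001, 0.001]
force: [-8.7, -6.2, 31.3]
grip_width: 0.0005
grasp_force: 15.8
```

Hard stop after about 6 mm of travel (31 N): the button is fully down. Retracting.

Emit:
arm_command([
  [0, 0, -0.02, 0, 0, 0, 0],
  [0, 0, -0.15, 0, 0, 0, 0],
  [0, 0, -0.35, 0, 0, 0, 0],
  [-0.3, 0, -0.55, 0, 0, 0, 0],
  [-0.6, -0.2, -0.55, 0, 0, 0, 0],
  [-0.6, -0.4, -0.55, 0, 0, 0, 0],
  [-0.6, -0.4, -0.55, 0, 0, 0, 0],
  [-0.6, -0.4, -0.55, 0, 0, 0, 0],
  [-0.6, -0.4, -0.55, 0, 0, 0, 0],
  [-0.6, -0.4, -0.55, 0, 0, 0, 0],
])

```text
t: 41.75
position: [0.4064, 0.2691, 0.199]
ee_rot: [0.741, 0.671, 0.0, 0.0]
force: [0.5, 0.2, -0.5]
grip_width: 0.0003
grasp_force: 0.0
```

```bash
python3 - <<'E'
from h import *
im=manip.grab_frame("scene");cv2.imwrite("pics/s2.png",cv2.resize(im[160:290,30:480],None,fx=1.75,fy=1.75,interpolation=cv2.INTER_CUBIC))
pieces("scene","row_0",30);print([np.round(b["centre"],3).tolist() for b in manip.boxes_of("scene","end_block")],manip.read_state()["t"])
E
```

```text
scene row_0 [0.504, 0.0619] area ratio 0.92  conf 0.80 px [299.0, 203.0]
scene row_0 [0.4865, -0.1133] area ratio 0.93  conf 0.80 px [230.5, 196.0]
scene row_0 [0.4914, -0.0685] area ratio 0.95  conf 0.65 px [247.8, 197.8]
scene row_0 [0.5125, 0.1504] area ratio 0.97  conf 0.61 px [334.4, 206.5]
scene row_0 [0.5127, 0.2356] area ratio 0.64  conf 0.59 px [368.5, 207.9]
scene row_0 [0.4945, -0.0251] area ratio 0.83  conf 0.52 px [264.7, 199.2]
[[0.49, -0.16, 0.034], [0.508, -0.203, 0.02]] 41.9
```

View pics/s2.png

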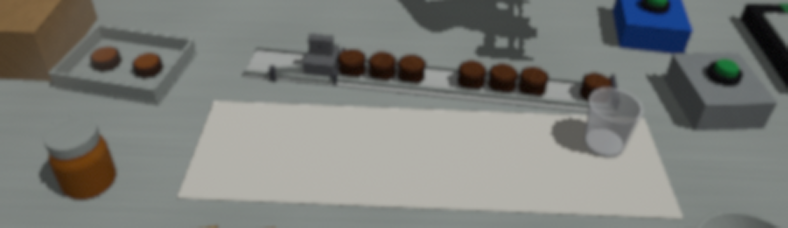

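The final view shows everything in place: rejects at (105,57) and (147,64), loaded pieces at (382,65) and (503,77), block at (321,55), cup untouched, board empty.

```bash
python3 -c "
from rig import manip
print(manip.hand_in())"
```

```text
the job is handed in; nothing more can be done
None
```

I handed the job in after about 42 s of robot time: both rejects are in the tray, both loose alfajores are flat in gaps 3 and 7, the end block is home with the catch behind it, and the start button went fully down. Gaps 1 and 5 stay empty because only two loose pieces were found, and the hand-in gave no verdict.

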